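# Reset the bread guide's length stop to the green clip

### The arm

A 7-joint arm with a two-finger parallel gripper is mounted at the origin on the work surface. World frame = base frame: x ahead of the robot, y to its left, z up, the work surface at z = 0. Lengths are in m, angles in rad, forces in N, time in s.
With the tool pointing down it reaches from about 0.425 to 0.95 m from the base axis. Payload 4.7 kg.
Tool frame: the origin (TCP) lies midway between the tips of the shut fingers; the grasp point (between the pads) lies env.grasp_offset behind it (env.grasp_offset is the distance from the TCP to the grasp point, in m); z points along the fingers, y is the line along which they close (so a half turn about z gives the same grasp; the last joint's range is limited). The gripper opens to 87 mm and grips with 3 to 60 N. Pads are 19 mm wide; open, the fingers measure 117 mm over their backs; the gripper's body (75 mm by 190 mm) begins 51 mm behind the grasp point.
Start: joints at [1.089, 0.469, -0.049, 1.532, 0.024, 1.141, -0.082], TCP at [0.295, -0.607, 0.223] pointing down, gripper open.
Joint ranges: [-2.59, 2.59], [-0.33, 1.99], [-1.39, 1.29], [0.1, 2.45], [-1.04, 4.18], [0.21, 1.99], [-2.66, 2.66]. Speed limits (rad/s): [2.57, 2.57, 3.14, 3.14, 3.14, 3.14, 3.14].

### API

Orientations are given as a unit quaternion [w, x, y, z].
In Python, from workcell import state, viewer, job, env gives the robot as it stands. The module is installed in compiled form; this text tells all that it offers.
- The arm moves only by the tool jog_arm, never from a script. Its arguments are lists of equal length, an entry for each row: "fingers": the finger opening in mm, from 0 to 87; "xyz": the shift along the world's x, y, z in mm, a list of three; "turn": the turn, a rotation vector about the world's x, y, z in rad, a list of three. A call has 1 to 12 rows; each row shifts and turns the commanded pose from where the row before left it; what a row does not reach is not made up. A row lasts 1/10 s, in which the tool goes at most 50 mm and 8.59 degrees, less where a joint would pass 70% of its speed; a pose out of reach is approached as far as the arm can. A call with a gripper value outside its range is refused whole. The fingers move at their own pace and stop on an object; the grip force is fixed at half the most. Time passes only in rows, so rows that do not move let the fingers close. It gives the time, the measured TCP pose, the force, the opening and the grip force at its end, in the units of the state.
- state(): the state, without advancing time (a new reading comes with each control period).
- viewer.snapshot(name): name is "side" or "top"; returns the picture (480x640x3 uint8, blue, green, red); there is no depth.
- viewer.get_calibration(name): a dict with "mtx" (3x3 intrinsics, pixels), "camera_from_world" (4x4, takes a point from world to camera coordinates). Camera axes: x right, y up, looking along -z (the intrinsics and any distortion apply to the point x, -y, -z); pixel columns grow to the right and rows downward; lengths in m; the calibration is good to about 2 mm. A picture is of the moment at which its call begins. get_calibration takes no time and is no camera call.
- job.finish_job(): hands the job in; it is judged then, once.
The state is a dict: "t": time; "joints": joint angles; "dq": joint speeds; "joint_efforts": joint torques, N m; "tool_pos": TCP position; "tool_rot": TCP orientation; "force": force on the tool from outside, world axes, zero at the start; "ft_torque": the same for the moment, N m; "gripper_width": finger opening in m; "finger_force": force on a finger pad.
Only numpy, scipy, OpenCV 4.12 (cv2) and the standard library are available. Lean on these libraries where they do the work, as an engineer would, in place of code of your own. Each camera call takes 0.05 s, during which the arm holds its last target. There are 200 camera calls.

### The job

The bread-cutting guide has to be set to the length that fits the lunchbox: swing the red clamp lever fully over, away from the robot, to free the blue stop, slide the stop along its rail until its plate lines up with the green clip on the board's edge, then swing the lever fully back towards the robot to clamp it there. Never drag the stop along while it is clamped, and leave the other things on the worktop where they are.

Things in the scene. Friction and masses are not known exactly. Their poses are not given: they have to be found in the camera images.
- guide: Bread guide, fixed: light wooden board 240 (x) x 500 (y) x 20 mm. Origin under its centre; y runs along the rail, the -x edge faces the robot. Aluminium rail along y at x = +45 mm, 30 mm wide, top z = 55 mm; black end stop at y = +226 mm, top z = 65 mm. Knife slot of two wooden cheeks at x -110 to -10, y -239 to -213 mm, top z = 75 mm.
- stop (a joint): Position in m of the blue stop on the rail, 0 to 0.27, growing along the guide's +y. At 0 the stop's middle is at y = -130 mm of the guide. Slides against about 4 N when freed. Dragging it along (faster than 40 mm/s) with the lever under 0.25 rad spoils the clamp and is a failure.
- plate_top (a point): Place to grip the blue stop: top edge of its upright plate, at x = -60, z = 86 mm of the guide. Plate 14 mm thick (y), x -112 to +18 mm of the guide, z 24 to 86 mm, one piece with the blue saddle on the rail (56 x 64 mm, top z = 69 mm), whose steel lugs (26 x 36 mm over both, top z = 96 mm) carry the lever.
- plate_end (a point): Middle of the plate's end that faces the robot (the pointer), at x = -112 mm, z = 40 mm of the guide.
- clamp (a joint): Angle in rad of the red-handled clamp lever, 0 to 1.1. 0: clamped, leaning 32 degrees from upright towards the robot (guide's -x). 1.1: free, leaning 32 degrees away (guide's +x). It stays where it is left; turning it takes about 0.3 N m.
- lever_bar (a point): Centre of the lever's red cross bar (18 mm diameter, 60 mm long, along the guide's y), 85 mm from the pivot along a 10 mm steel rod. Its centre is at z = 157 mm at either end of the swing and 170 mm when upright.
- lever_pivot (a point): Pivot of the lever: axis along the guide's y, at x = +45 mm, z = 85 mm of the guide; it travels with the stop.
- green_clip: Green clip on the board's near edge, 14 mm wide along y, like the plate: the mark. Reaches from x = -145 to -111 mm of the guide; origin underneath at x = -121 mm, on its middle in y; top at z = 34 mm; axes parallel to the guide's. Fixed.
- yellow_clip: The same clip in yellow: the mark for another length, not wanted now. Fixed.
- lunchbox: Red plastic lunchbox, 156 x 206 x 65 mm, origin under its centre. Bystander.
- tin_low: Lower of two stacked round aluminium cake tins, 178 mm across, 72 mm high, origin under its centre. Bystander.
- tin_top: Upper cake tin, the same size. Bystander.
- funnel: Grey funnel standing mouth down, 116 mm across, 112 mm high, origin under its centre. Bystander.

How it is judged:
By the outcome, as a careful person would: the job done as asked, in the order asked, and still so for the second after the job is handed in, with the robot touching nothing.
It also fails if it takes over 64 s, if anything falls off the work surface, if the arm or the gripper's body presses on something with over 40 N, if the wrist force passes 120 N, or if a joint passes its speed limit or range.

## Working session

There is one attempt and no reset: what is moved stays moved. The work goes in short steps, Python scripts to look and compute and a tool call to move; the robot and the scene stay as the last step left them, time stands still between calls to the robot, and variables do not carry over. Pictures are saved under pics/ and viewed, at most 12 in all, crops included, and the job is handed in when it is done.

Besides the shell and the picture viewer there is one more tool, called after "Request:" by a JSON object that holds its "api" and its "payload". jog_arm: Moves the arm, as the interface text tells. Its arguments: {"type":"object","properties":{"fingers":{"type":"array","items":{"type":"number"}},"xyz":{"type":"array","items":{"type":"array","items":{"type":"number"}}},"turn":{"type":"array","items":{"type":"array","items":{"type":"number"}}}},"required":["fingers","xyz","turn"]}

```bash
mkdir -p pics; python3 - <<'E'
from workcell import state, viewer, job, env
import cv2
for n in("side","top"):
    cv2.imwrite(f"pics/{n}0.png",viewer.snapshot(n)); c=viewer.get_calibration(n); print(n,c)
s=state();print(s,env.grasp_offset)
E
```

```text
side {'mtx': array([[519.25019665,   0.        , 321.19931596],
       [  0.        , 519.25019665, 236.33695498],
       [  0.        ,   0.        ,   1.        ]]), 'camera_from_world': array([[-0.74899953, -0.66250932, -0.00900584,  0.36672651],
       [ 0.47212342, -0.54319668,  0.69428873, -0.33360379],
       [-0.4648647 ,  0.51577006,  0.71964022, -1.31414606],
       [ 0.        ,  0.        ,  0.        ,  1.        ]])}
top {'mtx': array([[566.71043395,   0.        , 307.537597  ],
       [  0.        , 566.71043395, 237.72504888],
       [  0.        ,   0.        ,   1.        ]]), 'camera_from_world': array([[-0.02705279, -0.99928581, -0.026382  ,  0.02785674],
       [ 0.99102898, -0.03026599,  0.13017501, -0.49034136],
       [-0.13088052, -0.02262373,  0.99113998, -1.6431816 ],
       [ 0.        ,  0.        ,  0.        ,  1.        ]])}
{'t': 0.1, 'joints': array([ 1.08911896,  0.46938747, -0.04861532,  1.53356882,  0.02413992,
        1.14094981, -0.08231401]), 'dq': array([ 0.00056468, -0.00260544, -0.00068818, -0.00161831, -0.00073013,
       -0.00075104, -0.00078064]), 'joint_efforts': array([ 3.36898320e-04, -5.09172249e+01, -8.13238090e-02, -2.36829615e+01,
       -6.14872738e-02,  3.44883883e-02,  7.50397317e-05]), 'tool_pos': array([ 0.29507448, -0.60650781,  0.22158882]), 'tool_rot': array([-8.30659818e-04,  9.74477400e-01,  2.24483969e-01, -2.34676426e-04]), 'force': array([ 0.14416976,  0.29271137, -0.0098662 ]), 'ft_torque': array([-0.00566423, -0.04653131,  0.01734408]), 'finger_force': 0.0, 'gripper_width': 0.08685211344190456} 0.0187
```

View pics/top0.png

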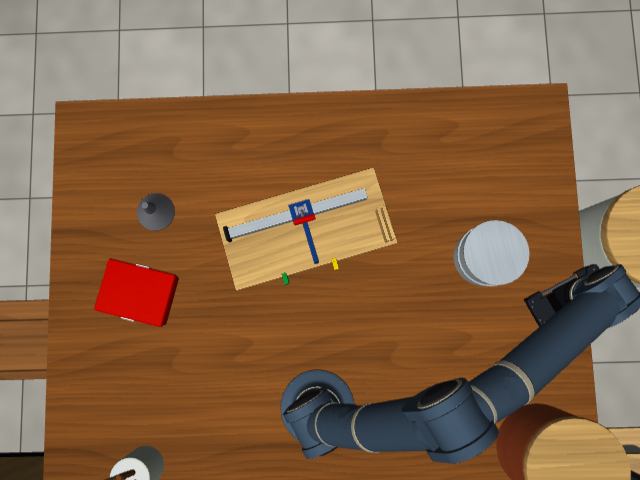

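View pics/side0.png

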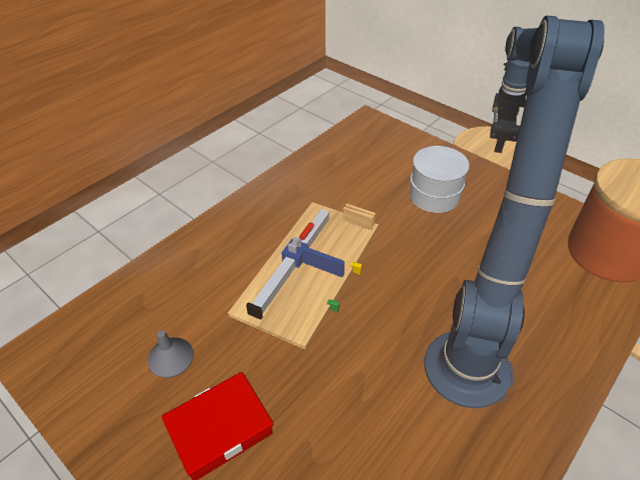

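The top view shows the board with corners at about (216,214), (375,169), (397,242) and (236,290). The green clip is at (285,279) and the yellow at (335,265). The lever leans towards the robot, and the side view agrees. I'll enlarge the board area next.

```bash
python3 - <<'E'
import cv2
i=cv2.imread("pics/top0.png")[160:300,205:405]
cv2.imwrite("pics/topc.png",cv2.resize(i,None,fx=4,fy=4,interpolation=cv2.INTER_CUBIC))
i=cv2.imread("pics/side0.png")[200:350,225:385]
cv2.imwrite("pics/sidec.png",cv2.resize(i,None,fx=4,fy=4,interpolation=cv2.INTER_CUBIC))
E
```

```text
(no output)
```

View pics/topc.png

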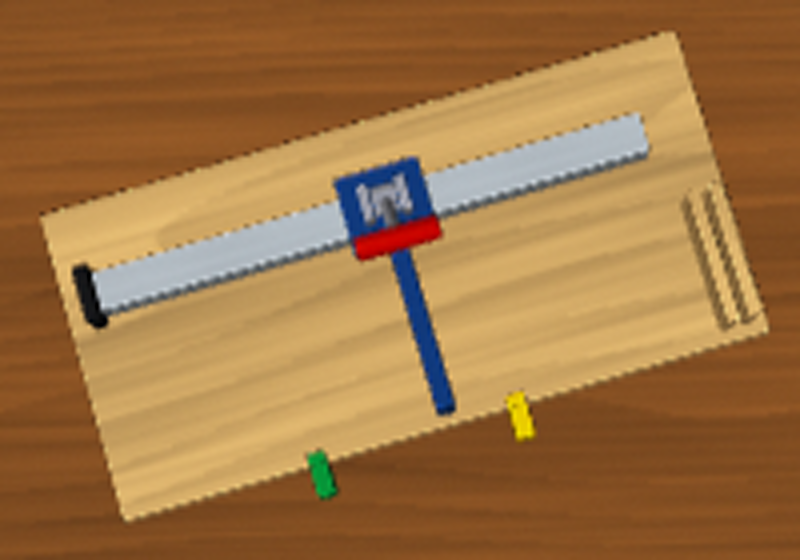

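View pics/sidec.png

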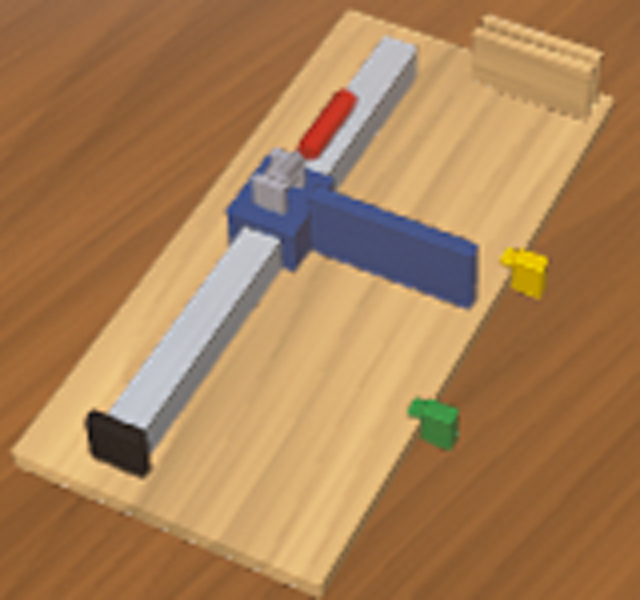

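```bash
cat > geo.py <<'E'
import numpy as np
from workcell import viewer
cal={n:viewer.get_calibration(n) for n in("side","top")}
def proj(n,p):
    c=cal[n]; q=c["camera_from_world"]@np.r_[p,1]; K=c["mtx"]
    return (K@np.array([q[0],-q[1],-q[2]]))[:2]/-q[2]
def G(g,p):
    x,y,a=g[:3]; c,s=np.cos(a),np.sin(a)
    return np.array([x+c*p[0]-s*p[1],y+s*p[0]+c*p[1],p[2]])
E
python3 - <<'E'
from geo import *
from scipy.optimize import least_squares
T=lambda u,v:(205+u/4-.375,160+v/4-.375); S=lambda u,v:(225+u/4-.375,200+v/4-.375)
ob=[("top",T(42,214),(.12,.25,.02),0),("top",T(676,32),(.12,-.25,.02),0),("top",T(768,330),(-.12,-.25,.02),0),
("side",S(350,12),(.12,-.25,.02),0),("side",S(610,98),(-.12,-.25,.02),0),("side",S(15,455),(.12,.25,.02),0),("side",S(322,585),(-.12,.25,.02),0),("top",T(126,519),(-.12,.25,.02),0),
("top",T(333,180),(.073,.032,.069),1),("top",T(417,157),(.073,-.032,.069),1),("top",T(398,239),(0,0,.157),1),("side",S(476,245),(-.112,.007,.086),1),("side",S(473,303),(-.112,.007,.024),1),
("top",T(322,474),(-.128,0,.034),2),("side",S(458,409),(-.145,.007,.034),2)]
def f(v):
    r=[]
    for n,px,p,k in ob:
        p=np.array(p); p[1]+=[0,v[3],v[4]][k]; r+=list(proj(n,G(v,p))-px)
    return r
r=least_squares(f,[.5,0,.2,-.05,.1],loss="soft_l1");v=r.x
print(v); print(np.array(f(v)).reshape(-1,2).round(1))
print("stop",v[3]+.13,"move",v[4]-v[3], "dir y",-np.sin(v[2]),np.cos(v[2]))
for k,p in dict(bar=(0,v[3],.157),bar1=(.09,v[3],.157),piv=(.045,v[3],.085),plate=(-.06,v[3],.086),plate_t=(-.06,v[4],.086),piv_t=(.045,v[4],.085)).items(): print(k,G(v,p).round(4))
E
```

```text
[ 0.52214178  0.0194992   0.26186132 -0.00358554  0.09367842]
[[-0.7  0.8]
 [-0.1 -0.9]
 [ 1.2  0.1]
 [-1.  -1.1]
 [ 1.2 -0.4]
 [-1.2 -0.9]
 [-0.   0.3]
 [-0.3  1.3]
 [ 0.6 -0.1]
 [ 0.6 -0.6]
 [ 1.1  0.9]
 [-0.7  2.5]
 [-0.4  2.2]
 [ 1.9 -0.3]
 [-0.6  2.4]]
stop 0.12641445600616594 move 0.09726396727736743 dir y -0.25887886646664954 0.9659097952174119
bar [0.5231 0.016  0.157 ]
bar1 [0.61   0.0393 0.157 ]
piv [0.5665 0.0277 0.085 ]
plate [0.4651 0.0005 0.086 ]
plate_t [0.4399 0.0945 0.086 ]
piv_t [0.5414 0.1216 0.085 ]
```

Request:
{"api": "jog_arm", "payload": {"fingers": [0,0,0,0,0,0,0,0,0,0,0,0], "xyz": [[0,0,35],[0,0,35],[0,0,35],[0,0,35],[12,40,0],[12,40,0],[12,40,0],[12,40,0],[12,40,0],[12,40,0],[12,40,0],[12,40,0]], "turn": [[0,0,-0.05],[0,0,-0.05],[0,0,-0.05],[0,0,-0.04],[0,0,0],[0,0,0],[0,0,0],[0,0,0],[0,0,0],[0,0,0],[0,0,0],[0,0,0]]}}

```text
t: 1.3
tool_pos: [0.3913, -0.2851, 0.3622]
tool_rot: [-0.0, 0.991, 0.131, -0.0]
force: [0.2, -0.3, -0.0]
gripper_width: 0.0029
finger_force: 0.0
```

Request:
{"api": "jog_arm", "payload": {"fingers": [0,0,0,0,0,0,0,0,0,0], "xyz": [[12,40,0],[12,40,0],[12,40,-10],[12,40,-20],[12,40,-20],[12,40,-20],[6,30,-20],[0,10,-10],[0,0,0],[0,0,0]], "turn": [[0,0,0],[0,0,0],[0,0,0],[0,0,0],[0,0,0],[0,0,0],[0,0,0],[0,0,0],[0,0,0],[0,0,0]]}}

```text
t: 2.3
tool_pos: [0.4694, -0.0085, 0.2628]
tool_rot: [0.0, 0.991, 0.13, 0.0]
force: [-0.4, -0.4, 0.9]
gripper_width: 0.0001
finger_force: 0.0
```

```bash
python3 - <<'E'
from workcell import state
s=state();print(s['t'],s['tool_pos'],s['tool_rot'],s['force'],s['gripper_width'])
E
```

```text
2.3 [ 0.46941197 -0.00849495  0.26284857] [4.62978299e-04 9.91498670e-01 1.30116001e-01 8.48144098e-06] [-0.40279638 -0.43063457  0.86984372] 0.00012197312938606847
```

Request:
{"api": "jog_arm", "payload": {"fingers": [0,0,0,0,0,0,0,0,0,0], "xyz": [[0,5,-20],[0,5,-25],[0,0,-25],[0,0,-25],[0,0,-15],[9.7,2.6,0],[9.7,2.6,0],[9.7,2.6,0],[9.7,2.6,0],[9.7,2.6,0]], "turn": [[0,0,0],[0,0,0],[0,0,0],[0,0,0],[0,0,0],[0,0,0],[0,0,0],[0,0,0],[0,0,0],[0,0,0]]}}

```text
t: 3.3
tool_pos: [0.5166, 0.0153, 0.153]
tool_rot: [0.001, 0.991, 0.131, -0.003]
force: [-6.9, -1.3, 5.5]
gripper_width: 0.0008
finger_force: 3.5
```

```bash
python3 - <<'E'
from workcell import viewer
import cv2
a=viewer.snapshot("side")[170:320,225:385]; b=viewer.snapshot("top")[160:310,225:385]
import numpy as np
cv2.imwrite("pics/p1.png",cv2.resize(np.hstack([a,b]),None,fx=2.5,fy=2.5,interpolation=cv2.INTER_CUBIC))
E
```

```text
(no output)
```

View pics/p1.png

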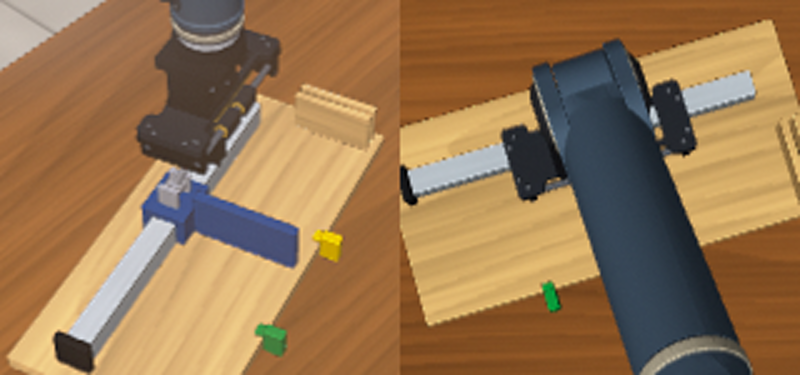

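The fingers are against the bar and the lever is turning (force about 7 N). The stop hasn't moved. I'll keep pushing.

Request:
{"api": "jog_arm", "payload": {"fingers": [0,0,0,0,0,0,0,0,0], "xyz": [[9.7,2.6,0],[9.7,2.6,0],[9.7,2.6,0],[9.7,2.6,0],[9.7,2.6,0],[9.7,2.6,0],[7,2,0],[5,1.3,0],[0,0,0]], "turn": [[0,0,0],[0,0,0],[0,0,0],[0,0,0],[0,0,0],[0,0,0],[0,0,0],[0,0,0],[0,0,0]]}}

```text
t: 4.3
tool_pos: [0.5881, 0.0352, 0.1518]
tool_rot: [-0.0, 0.991, 0.131, -0.001]
force: [-4.4, -0.9, -2.4]
gripper_width: 0.0004
finger_force: 1.8
```

Request:
{"api": "jog_arm", "payload": {"fingers": [0,0,0], "xyz": [[3,0.8,0],[3,0.8,0],[0,0,0]], "turn": [[0,0,0],[0,0,0],[0,0,0]]}}

```text
t: 4.6
tool_pos: [0.5909, 0.0359, 0.1519]
tool_rot: [0.001, 0.991, 0.131, -0.004]
force: [-9.9, -2.2, 1.4]
gripper_width: 0.0003
finger_force: 5.2
```

Request:
{"api": "jog_arm", "payload": {"fingers": [0,0,0], "xyz": [[3,0.8,0],[3,0.8,0],[0,0,0]], "turn": [[0,0,0],[0,0,0],[0,0,0]]}}

```text
t: 4.9
tool_pos: [0.5914, 0.036, 0.1516]
tool_rot: [0.002, 0.991, 0.131, -0.01]
force: [-24.4, -5.3, 10.9]
gripper_width: 0.0004
finger_force: 12.1
```

The lever is at its end stop: it moved only 0.5 mm and the force rose to 24 N. I'll back off and go above the plate.

Request:
{"api": "jog_arm", "payload": {"fingers": [0,0,0,87,87,87,87,87,87], "xyz": [[-12,-3,0],[-20,-5,5],[-25,-7,5],[-25,-7,0],[-25,-7,0],[-15,-5,0],[-10,-3,0],[0,0,0],[0,0,0]], "turn": [[0,0,0],[0,0,0],[0,0,0],[0,0,0],[0,0,0],[0,0,0],[0,0,0],[0,0,0],[0,0,0]]}}

```text
t: 5.8
tool_pos: [0.4699, 0.0016, 0.1635]
tool_rot: [0.0, 0.991, 0.131, 0.002]
force: [0.5, -0.9, 0.5]
gripper_width: 0.0405
finger_force: 0.0
```

```bash
python3 - <<'E'
from workcell import viewer
import cv2, numpy as np
a=viewer.snapshot("side")[170:320,225:385]; b=viewer.snapshot("top")[160:310,225:385]
cv2.imwrite("pics/p2.png",cv2.resize(np.hstack([a,b]),None,fx=2.5,fy=2.5,interpolation=cv2.INTER_CUBIC))
E
```

```text
(no output)
```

View pics/p2.png

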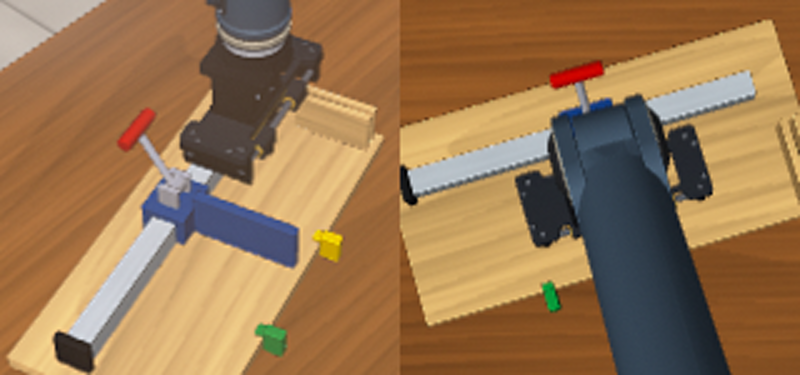

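The lever now leans away from the robot, with the red bar at (577,75) in the right half, and the stop is unmoved. Next: descend over the plate and grip it.

Request:
{"api": "jog_arm", "payload": {"fingers": [87,87,87,87,87,87,87,87,87,87], "xyz": [[-5,0,0],[0,0,0],[0,0,0],[0,0,0],[0,0,-20],[0,0,-20],[0,0,-20],[0,0,-20],[0,0,-18],[0,0,0]], "turn": [[0,0,0],[0,0,0],[0,0,0],[0,0,0],[0,0,0],[0,0,0],[0,0,0],[0,0,0],[0,0,0],[0,0,0]]}}

```text
t: 6.9
tool_pos: [0.4614, 0.001, 0.0627]
tool_rot: [-0.0, 0.991, 0.131, -0.002]
force: [0.0, -0.0, 0.2]
gripper_width: 0.087
finger_force: 0.0
```

Request:
{"api": "jog_arm", "payload": {"fingers": [12,12,12,12,12,12,12,12,12,12], "xyz": [[0,0,0],[0,0,0],[0,0,0],[0,0,0],[0,0,0],[0,0,0],[0,0,0],[0,0,0],[0,0,0],[0,0,0]], "turn": [[0,0,0],[0,0,0],[0,0,0],[0,0,0],[0,0,0],[0,0,0],[0,0,0],[0,0,0],[0,0,0],[0,0,0]]}}

```text
t: 7.9
tool_pos: [0.463, 0.0013, 0.0645]
tool_rot: [-0.0, 0.991, 0.131, -0.0]
force: [-0.9, 2.2, 0.6]
gripper_width: 0.0162
finger_force: 1.5
```

Request:
{"api": "jog_arm", "payload": {"fingers": [0,0,0,0], "xyz": [[0,0,0],[0,0,0],[0,0,0],[0,0,0]], "turn": [[0,0,0],[0,0,0],[0,0,0],[0,0,0]]}}

```text
t: 8.3
tool_pos: [0.4628, 0.0018, 0.0645]
tool_rot: [-0.0, 0.991, 0.131, -0.0]
force: [-0.1, 3.9, 0.9]
gripper_width: 0.0139
finger_force: 30.0
```

Request:
{"api": "jog_arm", "payload": {"fingers": [0,0,0,0,0,0,0,0,0,0,0,0], "xyz": [[-1.3,4.8,0],[-2.6,9.7,0],[-2.6,9.7,0],[-2.6,9.7,0],[-2.6,9.7,0],[-2.6,9.7,0],[-2.6,9.7,0],[-2.6,9.7,0],[-2.6,9.7,0],[-1.8,6.8,0],[0,0,0],[0,0,0]], "turn": [[0,0,0],[0,0,0],[0,0,0],[0,0,0],[0,0,0],[0,0,0],[0,0,0],[0,0,0],[0,0,0],[0,0,0],[0,0,0],[0,0,0]]}}

```text
t: 9.5
tool_pos: [0.4388, 0.0926, 0.0646]
tool_rot: [-0.001, 0.991, 0.132, 0.0]
force: [1.3, 5.4, -5.5]
gripper_width: 0.0136
finger_force: 30.0
```

```bash
python3 - <<'E'
from workcell import viewer
import cv2, numpy as np
a=viewer.snapshot("side")[240:330,270:370]; b=viewer.snapshot("top")[220:310,245:345]
cv2.imwrite("pics/p3.png",cv2.resize(np.hstack([a,b]),None,fx=4,fy=4,interpolation=cv2.INTER_CUBIC))
E
```

```text
(no output)
```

View pics/p3.png

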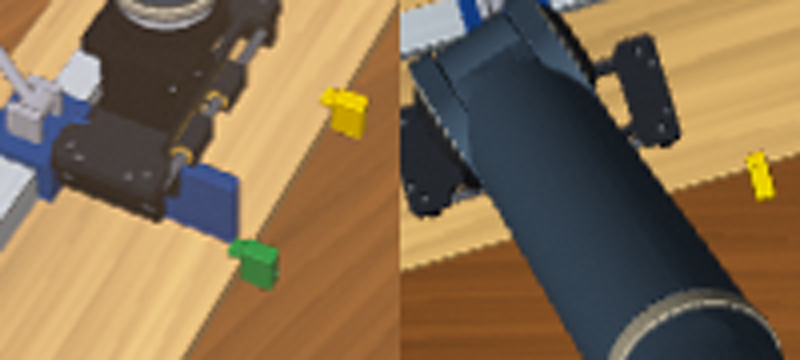

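The side view puts the plate end at about (238,240) in the crop, right beside the green clip at (240,250). The arm hides the top view, so I'll nudge the remaining 1.5 mm, release, and move aside for a clear look.

Request:
{"api": "jog_arm", "payload": {"fingers": [0,0,0,87,87,87,87,87,87,87], "xyz": [[-0.4,1.5,0],[0,0,0],[0,0,0],[0,0,0],[0,0,0],[0,0,0],[0,0,0],[0,0,30],[0,0,40],[0,0,40]], "turn": [[0,0,0],[0,0,0],[0,0,0],[0,0,0],[0,0,0],[0,0,0],[0,0,0],[0,0,0],[0,0,0],[0,0,0]]}}

```text
t: 10.6
tool_pos: [0.4379, 0.0916, 0.1756]
tool_rot: [0.0, 0.991, 0.131, -0.001]
force: [0.7, -0.4, -0.2]
gripper_width: 0.0615
finger_force: 0.0
```

Request:
{"api": "jog_arm", "payload": {"fingers": [87,87,87,87,87,87,87], "xyz": [[5,-40,20],[5,-40,20],[5,-40,0],[5,-40,0],[5,-40,0],[0,-20,0],[0,0,0]], "turn": [[0,0,0],[0,0,0],[0,0,0],[0,0,0],[0,0,0],[0,0,0],[0,0,0]]}}

```text
t: 11.3
tool_pos: [0.463, -0.1317, 0.2143]
tool_rot: [0.0, 0.992, 0.128, -0.001]
force: [0.0, 0.2, -0.5]
gripper_width: 0.0869
finger_force: 0.0
```

```bash
python3 - <<'E'
from workcell import viewer
import cv2, numpy as np
a=viewer.snapshot("side");b=viewer.snapshot("top");cv2.imwrite("pics/s4.png",a);cv2.imwrite("pics/t4.png",b)
a=a[270:330,300:350]; b=b[230:290,255:305]
cv2.imwrite("pics/p4.png",cv2.resize(np.hstack([a,b]),None,fx=8,fy=8,interpolation=cv2.INTER_CUBIC))
E
```

```text
(no output)
```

View pics/p4.png

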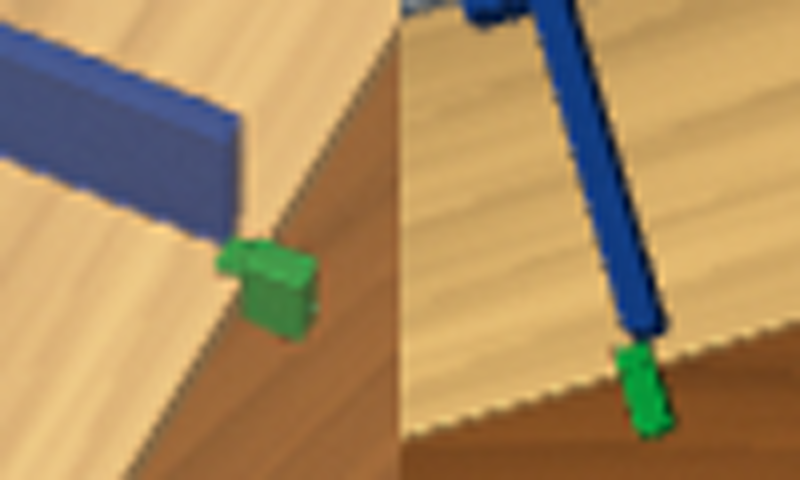

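The plate end meets the clip in both views. In the top half the plate's left edge ends at (625,330), and the clip's left edge runs (617,350) to (640,432). I'll work out the offset.

```bash
python3 - <<'E'
from geo import *
from scipy.optimize import least_squares
g=[.52214,.0195,.26186]
T=lambda u,v:(255+(u-400)/8-.44,230+v/8-.44); S=lambda u,v:(300+u/8-.44,270+v/8-.44)
for lab,n,px,x,dy,z in [("plate","side",S(240,117),-.112,-.007,.086),("plate","side",S(222,243),-.112,.007,.024),("plate","top",T(625,332),-.112,.007,.086),("plate","top",T(570,130),None,.007,.086),
("clip","side",S(317,262),-.145,-.007,.034),("clip","side",S(302,290),-.145,.007,.034),("clip","top",T(617,350),-.111,.007,.034),("clip","top",T(640,434),-.145,.007,.034),("clip","top",T(672,424),-.145,-.007,.034)]:
    # free guide x and y at known z
    r=least_squares(lambda p:proj(n,G(g,(p[0],p[1]+dy,z)))-px,[-.11,.09])
    print(lab,n,x,(r.x*1000).round(1))
E
```

```text
plate side -0.112 [-110.6   93.3]
plate side -0.112 [-107.8   87.3]
plate top -0.112 [-110.    91.1]
plate top None [-35.   89.7]
clip side -0.145 [-143.8  101.1]
clip side -0.145 [-144.2  100. ]
clip top -0.111 [-110.9   98.2]
clip top -0.145 [-142.8   98.7]
clip top -0.145 [-142.7  100.4]
```

Both views agree: the clip is at about 99.5 mm and the plate at about 91 mm in guide y, so I need about 8 mm more. I'll regrip and shift.

Request:
{"api": "jog_arm", "payload": {"fingers": [87,87,87,87,87,87,87,87,87,87,87,87], "xyz": [[0,20,0],[-5,40,0],[-5,40,0],[-5,40,0],[-5,40,0],[-4,30,0],[0,14,-20],[0,0,-30],[0,0,-30],[0,0,-30],[0,0,-25],[0,0,-15]], "turn": [[0,0,0],[0,0,0],[0,0,0],[0,0,0],[0,0,0],[0,0,0],[0,0,0],[0,0,0],[0,0,0],[0,0,0],[0,0,0],[0,0,0]]}}

```text
t: 12.6
tool_pos: [0.4377, 0.0974, 0.063]
tool_rot: [-0.0, 0.991, 0.133, -0.001]
force: [-0.2, 0.3, 0.2]
gripper_width: 0.087
finger_force: 0.0
```

Request:
{"api": "jog_arm", "payload": {"fingers": [0,0,0,0,0,0,0,0,0,0,0,0], "xyz": [[0,0,0],[0,0,0],[0,0,0],[0,0,0],[0,0,0],[0,0,0],[0,0,0],[0,0,0],[0,0,0],[0,0,0],[0,0,0],[0,0,0]], "turn": [[0,0,0],[0,0,0],[0,0,0],[0,0,0],[0,0,0],[0,0,0],[0,0,0],[0,0,0],[0,0,0],[0,0,0],[0,0,0],[0,0,0]]}}

```text
t: 13.8
tool_pos: [0.44, 0.0949, 0.0645]
tool_rot: [0.001, 0.991, 0.131, -0.0]
force: [1.8, -3.8, -0.3]
gripper_width: 0.0134
finger_force: 30.0
```

Request:
{"api": "jog_arm", "payload": {"fingers": [0,0,0,0], "xyz": [[0,0,0],[0,0,0],[0,0,0],[0,0,0]], "turn": [[0,0,0],[0,0,0],[0,0,0],[0,0,0]]}}

```text
t: 14.2
tool_pos: [0.4398, 0.0957, 0.0646]
tool_rot: [0.0, 0.991, 0.131, 0.0]
force: [2.3, -4.3, -0.9]
gripper_width: 0.0137
finger_force: 30.0
```

Request:
{"api": "jog_arm", "payload": {"fingers": [0,0,0,0,0,0], "xyz": [[-0.6,2.4,0],[-0.6,2.4,0],[-0.7,2.4,0],[0,0,0],[0,0,0],[0,0,0]], "turn": [[0,0,0],[0,0,0],[0,0,0],[0,0,0],[0,0,0],[0,0,0]]}}

```text
t: 14.8
tool_pos: [0.4376, 0.1038, 0.0646]
tool_rot: [-0.0, 0.991, 0.131, 0.0]
force: [0.4, -0.1, -0.7]
gripper_width: 0.0139
finger_force: 30.0
```

Request:
{"api": "jog_arm", "payload": {"fingers": [87,87,87,87,87,87,87,87,87], "xyz": [[0,0,0],[0,0,0],[0,0,0],[0,0,0],[0,0,0],[0,0,0],[0,0,30],[0,0,40],[0,0,40]], "turn": [[0,0,0],[0,0,0],[0,0,0],[0,0,0],[0,0,0],[0,0,0],[0,0,0],[0,0,0],[0,0,0]]}}

```text
t: 15.7
tool_pos: [0.4372, 0.103, 0.1755]
tool_rot: [-0.0, 0.991, 0.131, -0.001]
force: [0.7, 0.2, -0.6]
gripper_width: 0.0781
finger_force: 0.0
```

Request:
{"api": "jog_arm", "payload": {"fingers": [0,0,0,0,0,0,0,0], "xyz": [[5,-40,30],[5,-40,20],[5,-40,0],[5,-40,0],[5,-40,0],[0,-20,0],[0,0,0],[0,0,0]], "turn": [[0,0,0],[0,0,0],[0,0,0],[0,0,0],[0,0,0],[0,0,0],[0,0,0],[0,0,0]]}}

```text
t: 16.5
tool_pos: [0.4627, -0.1161, 0.2243]
tool_rot: [-0.0, 0.991, 0.131, -0.0]
force: [0.4, 0.7, 0.8]
gripper_width: 0.0297
finger_force: 0.0
```

```bash
python3 - <<'E'
from workcell import viewer
import cv2, numpy as np
a=viewer.snapshot("side");b=viewer.snapshot("top");cv2.imwrite("pics/s5.png",a);cv2.imwrite("pics/t5.png",b)
a=a[270:330,300:350]; b=b[230:290,255:305]
cv2.imwrite("pics/p5.png",cv2.resize(np.hstack([a,b]),None,fx=8,fy=8,interpolation=cv2.INTER_CUBIC))
E
```

```text
(no output)
```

View pics/p5.png

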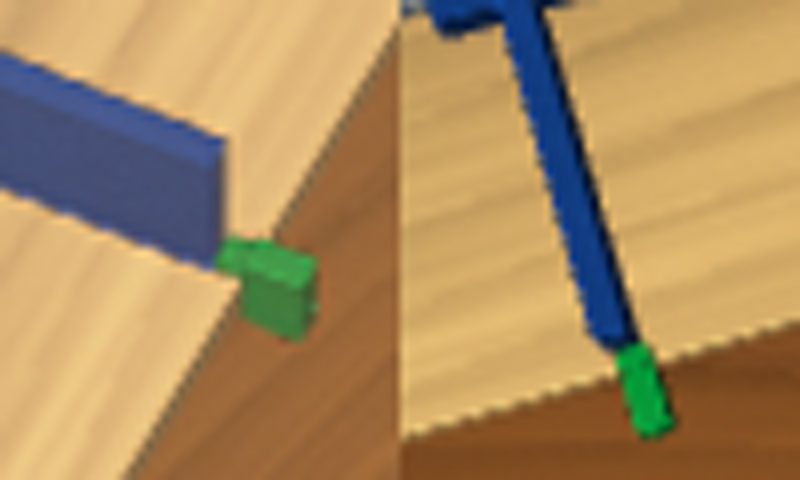

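```bash
python3 - <<'E'
from geo import *
from scipy.optimize import least_squares
g=[.52214,.0195,.26186]
T=lambda u,v:(255+(u-400)/8-.44,230+v/8-.44); S=lambda u,v:(300+u/8-.44,270+v/8-.44)
for lab,n,px,dy,z in [("plate","side",S(226,141),-.007,.086),("plate","side",S(215,268),.007,.024),("plate","top",T(593,340),.007,.086),("plate","top",T(541,140),.007,.086)]:
    r=least_squares(lambda p:proj(n,G(g,(p[0],p[1]+dy,z)))-px,[-.11,.09])
    print(lab,n,(r.x*1000).round(1))
# predicted outlines: plate -/+y edges and clip edges if centred at common y
for y in(.099,.101,.103):
    print(y,[np.round((proj("top",G(g,(x,y+d,z)))-[255,230]+.44)*8+[400,0]) for x,d,z in [(-.112,.007,.086),(-.112,-.007,.086),(-.06,.007,.086),(-.145,.007,.034),(-.145,-.007,.034)]],
     [np.round((proj("side",G(g,(x,y+d,z)))-[300,270]+.44)*8) for x,d,z in [(-.112,.007,.086),(-.112,-.007,.086),(-.112,.007,.024),(-.145,.007,.034),(-.145,-.007,.034)]])
# colour-based measure: row-wise blob centres
import cv2
b=cv2.imread("pics/t5.png").astype(int); 
for lab,rows,m in [("plate",range(245,270,4),(b[...,0]>b[...,2]+40)),("clip",range(275,285,2),(b[...,1]>b[...,2]+60)&(b[...,1]>b[...,0]+40))]:
    for r in rows:
        c=np.where(m[r,250:310])[0]+250; print(lab,r,c.min(),c.max(),c.mean().round(2))
E
```

```text
plate side [-110.9  104.6]
plate side [-110.3   98. ]
plate top [-109.5  102.8]
plate top [-35.4 100.7]
0.099 [array([605., 344.]), array([643., 332.]), array([565., 204.]), array([641., 440.]), array([678., 429.])] [array([218., 160.]), array([236., 130.]), array([218., 272.]), array([305., 289.]), array([323., 259.])]
0.101 [array([600., 345.]), array([638., 334.]), array([559., 206.]), array([636., 442.]), array([672., 431.])] [array([215., 164.]), array([234., 135.]), array([216., 276.]), array([303., 293.]), array([320., 263.])]
0.103 [array([594., 347.]), array([632., 336.]), array([554., 207.]), array([630., 443.]), array([667., 432.])] [array([213., 169.]), array([231., 139.]), array([213., 280.]), array([300., 297.]), array([318., 267.])]
plate 245 272 275 273.5
plate 249 273 277 275.0
plate 253 274 278 276.0
plate 257 275 279 277.0
plate 261 276 280 278.0
plate 265 277 281 279.0
plate 269 278 282 280.0
clip 275 282 286 284.0
clip 277 283 286 284.5
clip 279 283 287 285.0
clip 281 284 288 286.0
clip 283 285 288 286.5
```

```bash
python3 - <<'E'
from geo import *
from scipy.optimize import least_squares
import cv2
g=[.52214,.0195,.26186]
def gy(n,px,z): return least_squares(lambda p:proj(n,G(g,(p[0],p[1],z)))-px,[-.11,.09]).x*1000
for k in "45":
    b=cv2.imread(f"pics/t{k}.png").astype(int)
    for lab,rows,m,z in [("plate",range(243,268),(b[...,0]>b[...,2]+40),.086),("plate_strict",range(243,268),(b[...,0]>b[...,2]+90),.086),("clip",range(275,284),(b[...,1]>b[...,2]+60)&(b[...,1]>b[...,0]+40),.034)]:
        o=[];w=[]
        for r in rows:
            c=np.where(m[r,250:310])[0]+250
            if len(c): o.append(gy("top",(c.mean(),r),z)[1]); w.append(len(c))
        print(k,lab,np.mean(o).round(2),np.std(o).round(2),np.mean(w),(w[0]))
    print(b[255,268:285].tolist())
E
```

```text
4 plate 91.17 0.68 4.92 5
4 plate_strict 91.94 0.75 4.04 4
4 clip 99.87 0.37 4.555555555555555 5
[[97, 159, 199], [97, 161, 200], [99, 163, 204], [100, 167, 206], [101, 168, 208], [103, 170, 210], [104, 170, 211], [102, 170, 212], [104, 171, 212], [104, 172, 214], [125, 110, 110], [129, 63, 25], [130, 61, 18], [131, 60, 17], [122, 56, 16], [46, 22, 7], [93, 142, 174]]
5 plate 102.56 0.59 4.84 5
5 plate_strict 103.6 0.81 3.92 4
5 clip 99.87 0.37 4.555555555555555 5
[[94, 158, 198], [96, 160, 200], [100, 164, 203], [100, 166, 206], [101, 169, 208], [101, 169, 209], [132, 68, 41], [130, 61, 17], [130, 60, 18], [131, 60, 18], [106, 49, 16], [43, 21, 9], [105, 173, 213], [106, 175, 215], [107, 175, 216], [105, 174, 215], [106, 176, 215]]
```

```bash
python3 - <<'E'
from geo import *
from scipy.optimize import least_squares
import cv2
g=[.52214,.0195,.26186]
def gy(px,z): return least_squares(lambda p:proj("side",G(g,(p[0],p[1],z)))-px,[-.11,.09]).x*1000
b=cv2.imread("pics/s5.png").astype(int)
def cross(col,r0,ch,lo,hi):   # subpixel crossing of level midway, going down
    v=col[:,ch]; t=(lo+hi)/2
    i=next(i for i in range(r0,len(v)-1) if (v[i]-t)*(v[i+1]-t)<=0); return i+(v[i]-t)/(v[i]-v[i+1])
for u in (308,314,320,324):
    c=b[:,u]; red=c[:,2]
    rows=np.where(c[260:310,0]>c[260:310,2]+20)[0]+260
    top,bot=rows.min(),rows.max()
    t=cross(c,top-2,2,red[top-3],red[top+1]); e=cross(c,bot-1,2,red[bot-1],red[bot+3])
    m=cross(c,top+1,0,c[top+1,0],c[(top+bot)//2,0])
    print(u,"top-back",gy((u,t),.086)+[0,7],"top-front",gy((u,m),.086)-[0,7],"bot",gy((u,e),.024)-[0,7])
for u in (332,334,336): print(u,b[298:314,u].tolist())
E
```

```text
308 top-back [-50.81728399 103.95718901] top-front [-57.25632201 102.32569796] bot [-53.96764167  99.67410126]
314 top-back [-68.8051926  103.38481337] top-front [-75.54664935 102.59187872] bot [-72.72206998  99.64733298]
320 top-back [-86.82285299 103.14672249] top-front [-93.86586906 103.22234315] bot [-91.6094572  100.19103146]
324 top-back [-99.03597588 103.55642568] top-front [-105.54469006  102.73997274] bot [-103.64641176   99.61264296]
332 [[126, 190, 232], [103, 160, 194], [73, 156, 56], [75, 154, 66], [74, 157, 67], [77, 163, 68], [60, 124, 65], [60, 123, 65], [60, 126, 65], [61, 125, 65], [63, 124, 64], [60, 123, 63], [60, 117, 91], [58, 105, 155], [59, 104, 159], [57, 103, 156]]
334 [[78, 121, 154], [66, 101, 130], [64, 121, 88], [74, 154, 64], [73, 154, 67], [74, 158, 68], [79, 167, 68], [60, 121, 66], [62, 124, 65], [61, 124, 67], [61, 124, 65], [62, 124, 65], [61, 124, 63], [60, 119, 92], [55, 98, 154], [58, 104, 160]]
336 [[63, 105, 149], [59, 102, 156], [59, 105, 149], [67, 135, 85], [73, 154, 64], [75, 155, 68], [74, 156, 67], [74, 154, 67], [58, 121, 64], [60, 125, 65], [60, 124, 65], [64, 127, 67], [61, 126, 62], [58, 122, 65], [57, 104, 109], [59, 105, 162]]
```

```bash
python3 - <<'E'
from geo import *
from scipy.optimize import least_squares
g=[.52214,.0195,.26186]
def gy(px,z): return least_squares(lambda p:proj("side",G(g,(p[0],p[1],z)))-px,[-.11,.09]).x*1000
for u,bk,fr in((332,299.4,303.5),(334,299.9,304.5),(336,300.7,305.5)): print(gy((u,bk),.034)+[0,7],gy((u,fr),.034)-[0,7])
E
```

```text
[-121.86496576  100.77379608] [-127.88855667   99.31073277]
[-127.53082847   99.89803234] [-134.23460244   99.94671364]
[-133.62392384   99.94618779] [-140.55921617  100.58054666]
```

Triangulating the crisp top edges (both cameras, and the TCP agrees) puts the plate at about 102.6 mm and the clip at about 100.0 mm. I overshot by 2.5 mm, so I'll grip again and bring it back.

Request:
{"api": "jog_arm", "payload": {"fingers": [87,87,87,87,87,87,87,87,87,87,87,87], "xyz": [[0,20,0],[-5,40,0],[-5,40,0],[-5,40,0],[-5,40,0],[-5,30,0],[0,6.5,-20],[0,0,-30],[0,0,-30],[0,0,-30],[0,0,-30],[0,0,-20]], "turn": [[0,0,0],[0,0,0],[0,0,0],[0,0,0],[0,0,0],[0,0,0],[0,0,0],[0,0,0],[0,0,0],[0,0,0],[0,0,0],[0,0,0]]}}

```text
t: 17.8
tool_pos: [0.4363, 0.101, 0.0629]
tool_rot: [-0.0, 0.991, 0.133, -0.001]
force: [-0.4, 0.7, -0.1]
gripper_width: 0.0868
finger_force: 0.0
```

Request:
{"api": "jog_arm", "payload": {"fingers": [0,0,0,0,0,0,0,0,0,0,0,0], "xyz": [[0,0,0],[0,0,0],[0,0,0],[0,0,0],[0,0,0],[0,0,0],[0,0,0],[0,0,0],[0,0,0],[0,0,0],[0,0,0],[0,0,0]], "turn": [[0,0,0],[0,0,0],[0,0,0],[0,0,0],[0,0,0],[0,0,0],[0,0,0],[0,0,0],[0,0,0],[0,0,0],[0,0,0],[0,0,0]]}}

```text
t: 19.0
tool_pos: [0.4376, 0.1006, 0.0644]
tool_rot: [-0.0, 0.991, 0.131, -0.0]
force: [-2.0, 3.4, 0.5]
gripper_width: 0.0137
finger_force: 30.0
```

Request:
{"api": "jog_arm", "payload": {"fingers": [0,0,0,0], "xyz": [[0,0,0],[0,0,0],[0,0,0],[0,0,0]], "turn": [[0,0,0],[0,0,0],[0,0,0],[0,0,0]]}}

```text
t: 19.4
tool_pos: [0.4378, 0.0998, 0.0644]
tool_rot: [-0.0, 0.991, 0.131, 0.0]
force: [-0.9, 3.5, -0.7]
gripper_width: 0.0143
finger_force: 30.0
```

Request:
{"api": "jog_arm", "payload": {"fingers": [87,87,87,87,87,87,87,87,87], "xyz": [[0,0,0],[0,0,0],[0,0,0],[0,0,0],[0,0,0],[0,0,0],[0,0,30],[0,0,40],[0,0,40]], "turn": [[0,0,0],[0,0,0],[0,0,0],[0,0,0],[0,0,0],[0,0,0],[0,0,0],[0,0,0],[0,0,0]]}}

```text
t: 20.3
tool_pos: [0.4372, 0.0997, 0.1754]
tool_rot: [-0.0, 0.991, 0.131, -0.001]
force: [1.3, -0.2, -0.1]
gripper_width: 0.0777
finger_force: 0.0
```

Request:
{"api": "jog_arm", "payload": {"fingers": [0,0,0,0,0,0,0,0], "xyz": [[5,-40,30],[5,-40,20],[5,-40,0],[5,-40,0],[5,-40,0],[0,-20,0],[0,0,0],[0,0,0]], "turn": [[0,0,0],[0,0,0],[0,0,0],[0,0,0],[0,0,0],[0,0,0],[0,0,0],[0,0,0]]}}

```text
t: 21.1
tool_pos: [0.4626, -0.1195, 0.2241]
tool_rot: [-0.0, 0.991, 0.131, -0.0]
force: [-0.6, 1.0, 0.6]
gripper_width: 0.0296
finger_force: 0.0
```

```bash
cat > meas.py <<'E'
from geo import *
from workcell import viewer
from scipy.optimize import least_squares
import cv2
g=[.52214,.0195,.26186]
def gy(n,px,z): return least_squares(lambda p:proj(n,G(g,(p[0],p[1],z)))-px,[-.11,.09]).x*1000
def measure(k):
    b=viewer.snapshot("top"); s=viewer.snapshot("side"); cv2.imwrite(f"pics/t{k}.png",b); cv2.imwrite(f"pics/s{k}.png",s); b=b.astype(int)
    for lab,rows,m,z in [("plate",range(243,268),(b[...,0]>b[...,2]+40),.086),("clip",range(275,284),(b[...,1]>b[...,2]+60)&(b[...,1]>b[...,0]+40),.034)]:
        o=[gy("top",(c.mean()+250,r),z)[1] for r in rows if len(c:=np.where(m[r,250:310])[0])]
        print(k,lab,np.mean(o).round(2),np.std(o).round(2))
    h=cv2.resize(np.hstack([s[270:330,300:350],b[230:290,255:305].astype(np.uint8)]),None,fx=8,fy=8,interpolation=cv2.INTER_CUBIC)
    cv2.imwrite(f"pics/p{k}.png",h)
E
python3 -c "import meas;meas.measure('6')"
```

```text
6 plate 98.67 0.65
6 clip 99.87 0.37
```

View pics/p6.png

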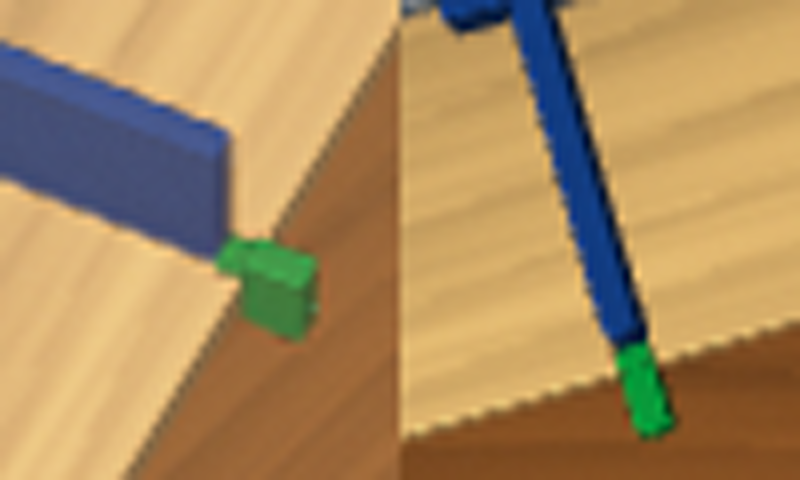

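```bash
python3 - <<'E'
from meas import *
for k in "456":
    b=cv2.imread(f"pics/s{k}.png").astype(float); t=cv2.imread(f"pics/t{k}.png").astype(float)
    R=[]
    for u in range(306,325,2):
        c=b[:,u]; rows=np.where(c[250:310,0]>c[250:310,2]+20)[0]+250; a,e=rows.min(),rows.max()
        def X(v,i,j): # sub-pixel edge by area between plateaus
            return i+ (v[i:j+1]-v[j]).sum()/(v[i]-v[j])-.5
        R.append([gy("side",(u,X(c[:,2],a-4,a+1)),.086)[1]+7, gy("side",(u,X(c[:,0],a+1,a+6)),.086)[1]-7, gy("side",(u,X(c[:,2],e-3,e+4)),.024)[1]-7])
    L=[]
    for r in range(243,267):
        v=t[r,:,2]; i=np.where(t[r,250:310,0]>t[r,250:310,2]+40)[0].min()+250
        L.append(gy("top",(X(v,i-4,i+2),r),.086)[1]-7)
    C=[]
    for r in range(276,283):
        v=t[r,:,1]-t[r,:,2]; m=np.where(v[250:310]>50)[0]+250; 
        C.append([gy("top",(X(v,m[0]-4,m[0]+2),r),.034)[1]-7, gy("top",(X(v,m[-1]-2,m[-1]+4),r),.034)[1]+7])
    print(k,"side back/front/bottom",np.median(R,0).round(1),"top left",np.median(L).round(1),"clip L/R",np.median(C,0).round(1))
E
```

```text
4 side back/front/bottom [91.7 91.2 88.2] top left 91.3 clip L/R [ 99.7 100. ]
5 side back/front/bottom [103.3 102.8 100. ] top left 102.9 clip L/R [99.7 99.9]
6 side back/front/bottom [99.5 99.  96.1] top left 99.0 clip L/R [99.8 99.9]
```

The plate is within about 1 mm of the clip (99.1 mm against 99.85 mm on the crisp top edges). Its edges run straight into the clip's in the top view. Now I'll go round to the far side of the lever.

Request:
{"api": "jog_arm", "payload": {"fingers": [0,0,0,0,0,0,0,0,0,0,0,0], "xyz": [[12,18,10],[22,34,10],[22,34,0],[22,34,0],[22,34,0],[22,34,0],[22,34,0],[20,30,0],[15,21,-10],[0,0,-30],[0,0,-30],[0,0,-20]], "turn": [[0,0,0],[0,0,0],[0,0,0],[0,0,0],[0,0,0],[0,0,0],[0,0,0],[0,0,0],[0,0,0],[0,0,0],[0,0,0],[0,0,0]]}}

```text
t: 22.4
tool_pos: [0.64, 0.1549, 0.152]
tool_rot: [-0.0, 0.991, 0.133, -0.001]
force: [0.2, 0.5, -0.2]
gripper_width: 0.0008
finger_force: 0.0
```

Request:
{"api": "jog_arm", "payload": {"fingers": [0,0], "xyz": [[0,0,0],[0,0,0]], "turn": [[0,0,0],[0,0,0]]}}

```text
t: 22.6
tool_pos: [0.6416, 0.1544, 0.1547]
tool_rot: [-0.0, 0.991, 0.132, 0.0]
force: [0.6, 0.5, 0.4]
gripper_width: 0.0004
finger_force: 0.0
```

Request:
{"api": "jog_arm", "payload": {"fingers": [0,0,0,0,0,0,0,0,0,0,0,0], "xyz": [[-9.7,-2.6,-3],[-9.7,-2.6,0],[-9.7,-2.6,0],[-9.7,-2.6,0],[-9.7,-2.6,0],[-9.7,-2.6,0],[-9.7,-2.6,0],[-9.7,-2.6,0],[-9.7,-2.6,0],[-9.7,-2.6,0],[-9.7,-2.6,0],[-9.7,-2.6,0]], "turn": [[0,0,0],[0,0,0],[0,0,0],[0,0,0],[0,0,0],[0,0,0],[0,0,0],[0,0,0],[0,0,0],[0,0,0],[0,0,0],[0,0,0]]}}

```text
t: 23.8
tool_pos: [0.5242, 0.1213, 0.1504]
tool_rot: [0.0, 0.991, 0.131, -0.0]
force: [4.8, 1.6, -3.1]
gripper_width: 0.0001
finger_force: 2.3
```

Request:
{"api": "jog_arm", "payload": {"fingers": [0,0,0,0], "xyz": [[-5,-1.3,0],[-3,-0.8,0],[-3,-0.8,0],[0,0,0]], "turn": [[0,0,0],[0,0,0],[0,0,0],[0,0,0]]}}

```text
t: 24.2
tool_pos: [0.5174, 0.1194, 0.1514]
tool_rot: [-0.001, 0.991, 0.131, 0.004]
force: [12.2, 2.8, -8.8]
gripper_width: 0.0007
finger_force: 5.9
```

Request:
{"api": "jog_arm", "payload": {"fingers": [0,0,0], "xyz": [[-3,-0.8,0],[-3,-0.8,0],[0,0,0]], "turn": [[0,0,0],[0,0,0],[0,0,0]]}}

```text
t: 24.5
tool_pos: [0.517, 0.1194, 0.1524]
tool_rot: [-0.003, 0.991, 0.131, 0.01]
force: [24.0, 6.4, -17.4]
gripper_width: 0.0001
finger_force: 11.9
```

The lever is at its stop (24 N, no further motion). Backing off, then up and to the side.

Request:
{"api": "jog_arm", "payload": {"fingers": [0,0,0,0,0,0,0,0,0,0,0,0], "xyz": [[9.7,2.6,0],[15,4,0],[10,2,20],[0,0,40],[0,0,40],[0,-30,10],[0,-40,0],[0,-40,0],[0,-40,0],[0,-40,0],[0,-40,0],[0,0,0]], "turn": [[0,0,0],[0,0,0],[0,0,0],[0,0,0],[0,0,0],[0,0,0],[0,0,0],[0,0,0],[0,0,0],[0,0,0],[0,0,0],[0,0,0]]}}

```text
t: 25.7
tool_pos: [0.5404, -0.1114, 0.26]
tool_rot: [0.001, 0.992, 0.126, -0.003]
force: [0.1, 0.3, 0.0]
gripper_width: 0.0002
finger_force: 0.0
```

```bash
python3 - <<'E'
import meas,cv2,numpy as np
meas.measure('7')
a=cv2.imread("pics/s7.png")[200:350,225:385];b=cv2.imread("pics/t7.png")[160:310,225:385]
cv2.imwrite("pics/q7.png",cv2.resize(np.hstack([a,b]),None,fx=2.5,fy=2.5,interpolation=cv2.INTER_CUBIC))
E
```

```text
7 plate 98.73 0.61
7 clip 99.87 0.37
```

View pics/q7.png

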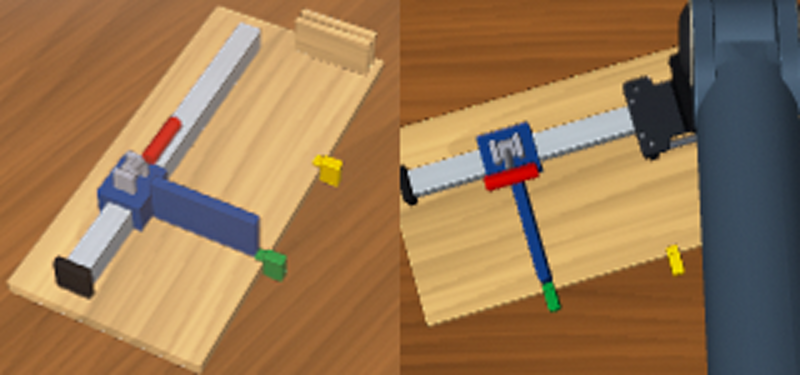

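The lever is back towards the robot, with the red bar at (512,178) in the right half. The plate end at (545,280) is on the green clip at (551,297). The robot is clear of everything.

```bash
python3 -c "
from workcell import job
print(job.finish_job())"
```

```text
the job is handed in; nothing more can be done
None
```

The job is handed in: I freed the stop, slid its plate to within about 1 mm of the green clip (by camera measurement) and clamped it again, in 25.7 s of the 64 s allowed, with the robot clear; no verdict came back.

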